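# Lock the can dolly, slide the tin aboard, release the lock

### The arm

A 7-joint arm with a two-finger parallel gripper is mounted at the origin on the work surface. World frame = base frame: x ahead of the robot, y to its left, z up, the work surface at z = 0. Lengths are in m, angles in degrees, forces in N, time in s.
With the tool pointing down it reaches from about 0.425 to 0.975 m from the base axis. Payload 16.7 kg.
Tool frame: the origin (TCP) lies on the centre line of the jaws, within the pads' length; the fingertips stand 25 mm ahead of it and the grasp point (between the pads) lies 6 mm ahead of it (bot.finger_overhang is the distance from the TCP to the fingertips, in m); z points along the fingers, y is the line along which they close (so a half turn about z gives the same grasp; the last joint's range is limited). The gripper opens to 85 mm and grips with 20 to 120 N. Pads are 22 mm wide; open, the fingers measure 114 mm over their backs; the gripper's body (76 mm by 85 mm) begins 54 mm behind the grasp point. The pads swing forward as they close: fully open they stand 13 mm farther back than shut.
Start: joints at [66.205, 24.414, 4.234, 92.017, -1.954, 63.644, -3.845], TCP at [0.177, -0.651, 0.256] pointing down, gripper open.
Joint ranges: [-163.25, 163.25], [-28.42, 122.38], [-70.27, 78.77], [12.13, 141.07], [-58.53, 238.53], [9.26, 117.41], [-156.51, 156.51]. Speed limits (degrees/s): [108.29, 108.29, 136.94, 136.94, 172.46, 172.46, 172.46].

### API

Orientations are given as a 3x3 rotation matrix whose columns are the frame's x, y, z axes.
In Python, from plant import bot gives the robot as it stands.
- The arm moves only by the tool servo_tool, never from a script. Its argument "increments" is one flat list of numbers, 5 for each row, row after row: the finger opening in mm, from 0 to 85.4, then the shift along the tool's x, y, z normalised to -1 to 1, where 1 is 8 cm, then the turn about the tool's z normalised to -1 to 1, where 1 is 0.1 rad. In form: [gripper, x, y, z, yaw, gripper, x, y, z, yaw, ...]. A call has 1 to 8 rows; each row shifts and turns the commanded pose from where the row before left it, along the tool's axes as they then stand; what a row does not reach is not made up. A row lasts 1/12 s, in which the tool goes at most 41.7 mm and 7.16 degrees, less where a joint would pass 70% of its speed; a pose out of reach is approached as far as the arm can. A call with a number of a shift or a turn outside -1 to 1 is refused whole. A call with a gripper value outside its range is refused whole. The fingers move at their own pace and stop on an object; the grip force is fixed at half the most. Time passes only in rows, so rows that do not move let the fingers close. It gives the time, the measured TCP pose, the force, the opening and the grip force at its end, in the units of the state.
- bot.observe(): the state, without advancing time (a new reading comes with each control period).
- bot.grab_frame(name): name is "scene" or "top"; returns a dict with "color" (400x640x3 uint8, red, green, blue), "intrinsics" (3x3 intrinsics, pixels), "k1" (the pictures are not rectified: a ray, as slopes to the right and down, at radius r is drawn at 1 + k1 r^2 times it, then the intrinsics apply), "camera_from_world" (4x4, takes a point from world to camera coordinates). Camera axes: x right, y up, looking along -z (the intrinsics and any distortion apply to the point x, -y, -z); pixel columns grow to the right and rows downward; lengths in m; the calibration is good to about 2 mm. A picture is of the moment at which its call begins. There is no depth.
- bot.job_done(): hands the job in; it is judged then, once.
The state is a dict: "t": time; "q": joint angles; "qd": joint speeds; "effort": joint torques, N m; "tool_pos": TCP position; "orientation": TCP orientation; "wrist_force": force on the tool from outside, world axes, zero at the start; "wrist_torque": the same for the moment, N m; "finger_gap": finger opening in m; "grip_force": force on a finger pad.
Only numpy, scipy, OpenCV 4.12 (cv2) and the standard library are available. Lean on these libraries where they do the work, as an engineer would, in place of code of your own. Each camera call takes 0.05 s, during which the arm holds its last target. There are 200 camera calls.

### The job

Step the dolly's red floor-lock pedal down until it latches by itself, then slide the white and blue paint tin off the shelf onto the dolly until it stands against the lip at the far end of the deck, and last flick the pedal back up so that the dolly is free to be wheeled away, leaving it at the shelf. Find the pedal by feel and never press down on it with more than 3 kg (30 N); push the tin gently, without lifting or tipping it, and leave the other tins and things alone.

Things in the scene. Friction and masses are not known exactly. Their poses are not given: they have to be found in the camera images.
- dolly: Low dolly, plywood deck 260 mm wide, 240 long, on four castors between yellow floor guides; with its lock up it rolls at a touch (1 N) along its own y, away from the shelf; latched, it holds 30 N. Origin: on the dock, mid-width, below the deck edge facing the shelf. z up, y away from the shelf, x across. Deck top at z = 118 mm; lip 12 thick, 22 high on both sides and at the end y = 240.
- shelf_edge (a point): Middle of the shelf's edge that faces the dolly, on the shelf's top, 120 mm above the dock (2 mm above the deck, gap to the deck 4 to 12 mm). The steel shelf is 340 mm wide and 320 mm deep. Axes: z up, y towards the dolly, x across.
- seat (a point): Point on the deck's top under the centre of the tin when it stands in its place against the end lip: 45 mm to -x of the deck's middle line. Axes as the dolly's.
- pivot (a point): Shaft of the red pedal, at the dolly's end away from the shelf, 85 mm above the dock; axes as the dolly's. The pedal runs from here along +y; its tread is 40 mm wide (x), 6 thick with a 2.5 mm rubber pad on top, 45 to 115 mm from the shaft, its sides free for a pinch from above. Up, it rises outward at 0.55 rad; latched it slopes 0.35 below level; but each is clamped up to 0.3 rad off: feel it.
- foot: Rubber foot of the floor lock, 38 mm across, under the pedal's shaft, worked by it through a toggle; origin on its underside, 8 mm above the dock when up, 0 down. Pressing the pedal 60 mm out takes 2 N, once the foot is down 5 to 12 N, until the dead centre 0.80 rad down; there it drops and latches on a hard stop 0.10 rad (6 mm) on. Short of that it springs back up. 3 N lifts it past dead centre.
- tin_mid (a point): Centre (half-way up) of the white 1 litre paint tin with the blue band at its foot: 106 mm across, 130 mm high, 0.6 to 0.95 kg, standing on the shelf, 85 to 135 mm from its edge. It slides at about 3 to 7 N, on shelf and deck; it dents above 25 N.
- deck_can: Bystander: navy can with a green band, 74 mm across, 85 mm high, already on the dolly's deck, on its far side. Origin: centre of its underside.
- flat_tin: Bystander: oblong silver screw-cap tin, 60 x 100 x 110 mm, on the shelf. Origin: centre of its underside.
- shelf_can: Bystander: green can, 74 mm across, 85 mm high, on the shelf. Origin: centre of its underside.
- jerrycan: Bystander: white jerrycan, 160 x 100 x 200 mm, on the dock. Origin: centre of its underside.
- dock_can: Bystander: navy can, 100 mm across, 110 mm high, on the dock. Origin: centre of its underside.
- scraper: Bystander: scraper with an orange handle, 200 mm long, lying on the shelf along its rear edge. Origin: centre of its underside.
Things that resemble listed ones, but are neither listed nor needed, are in the scene too. Leave any brown or turquoise look-alike of the part that bears tin_mid alone.

How it is judged (in metres and radians):
On the way, in this order (a step that is already met when the one before it is completed fails the run):
1. the lock is latched: its foot stays down on the dock with nothing touching the dolly, the tin still on the shelf (height (world z) of foot below 0.003 m and contact force between each of the fingers, the arm and dolly below 0.5 N and y of tin_mid in the frame of shelf_edge below -0.02 m), for 0.3 s.
2. with the foot still down, the tin stands on the deck against the end lip (height (world z) of foot below 0.003 m and y of tin_mid in the frame of seat above -0.01 m and x of tin_mid in the frame of seat between -0.03 and 0.03 m and z of tin_mid in the frame of seat between 0.055 and 0.075 m and angle between tin_mid's own z axis and vertical below 0.06 rad), for 0.2 s.
3. the pedal is up again and the foot is off the dock (height (world z) of foot above 0.0055 m), for 0.2 s.
At the end, for the whole second after the job is handed in: The foot is more than 5.5 mm off the dock; the tin stands upright on the deck within 10 mm of the end lip and 30 mm to either side of its place; the dolly is at rest within about 30 mm of where it stood at the shelf (height (world z) of foot above 0.0055 m and y of tin_mid in the frame of seat above -0.01 m and x of tin_mid in the frame of seat between -0.03 and 0.03 m and z of tin_mid in the frame of seat between 0.055 and 0.075 m and angle between tin_mid's own z axis and vertical below 0.06 rad and y of seat in the frame of shelf_edge below 0.215 m and linear speed of dolly below 0.01 m/s); the robot touches nothing.
It fails at once if the pedal's rubber tread pad pressed with more than 30 N (contact force between any of the fingers, the arm and pedal_c1 above 30 N).
It fails at once if the tin pushed or squeezed with more than 25 N (contact force between any of the fingers, the arm and tin above 25 N).
It fails at once if the tin lifted more than 25 mm off the shelf or tipped (height (world z) of tin_mid above 0.21 m or angle between tin_mid's own z axis and vertical above 0.3 rad).
It fails at once if a bystander moved more than 40 mm or tipped over (distance of any of deck_can, flat_tin, shelf_can, jerrycan, dock_can, scraper from where it was at the start of the episode above 0.04 m or angle between any of deck_can, flat_tin, shelf_can, jerrycan, dock_can, scraper's own z axis and vertical above 0.4 rad).
It also fails if it takes over 72 s, if anything falls off the work surface, if the arm or the gripper's body presses on something with over 40 N, if the wrist force passes 120 N, or if a joint passes its speed limit or range.

## Working session

There is one attempt and no reset: what is moved stays moved. The work goes in short steps, Python scripts to look and compute and a tool call to move; the robot and the scene stay as the last step left them, time stands still between calls to the robot, and variables do not carry over. Pictures are saved under pics/ and viewed, at most 10 in all, crops included, and the job is handed in when it is done.

Besides the shell and the picture viewer there is one more tool, called after "Call:" as name(argument=value, ...), one argument or row to a line, values as JSON. servo_tool: Moves the arm, as the interface text tells. Its arguments: {"type":"object","properties":{"increments":{"type":"array"}},"required":["increments"]}

```bash
mkdir -p pics; ls; python3 - <<'E'
from plant import bot
import cv2,numpy as np
s=bot.observe()
for k in s: print(k,np.round(s[k],3).tolist())
for n in("scene","top"):
    f=bot.grab_frame(n); cv2.imwrite(f"pics/{n}0.png",f["color"][:,:,::-1]); print(n,f["intrinsics"],f["k1"],np.round(f["camera_from_world"],3))
    np.savez(f"{n}0.npz",**f)
E
```

```text
pics
t 0.0
q [66.205, 24.45, 4.233, 92.051, -1.953, 63.645, -3.845]
qd [-0.009, -0.007, -0.048, 0.13, -0.072, -0.013, -0.102]
effort [0.002, -94.982, 3.76, -46.351, 0.019, 0.01, -0.0]
tool_pos [0.177, -0.651, 0.256]
orientation [[0.965, 0.263, -0.0], [0.263, -0.965, 0.001], [-0.0, -0.001, -1.0]]
wrist_force [0.709, 0.155, -0.333]
wrist_torque [-0.027, -0.005, 0.003]
grip_force 0.0
finger_gap 0.085
scene [[496.62204898   0.         321.46713861]
 [  0.         496.62204898 195.48999684]
 [  0.           0.           1.        ]] -0.03284451158647198 [[-0.743  0.669  0.012  0.416]
 [-0.389 -0.446  0.806  0.057]
 [ 0.544  0.595  0.592 -1.859]
 [ 0.     0.     0.     1.   ]]
top [[517.08388728   0.         319.55043465]
 [  0.         517.08388728 195.46847427]
 [  0.           0.           1.        ]] -0.11522029962751217 [[ 0.027 -1.     0.014 -0.058]
 [ 0.989  0.029  0.145 -0.497]
 [-0.146  0.01   0.989 -1.995]
 [ 0.     0.     0.     1.   ]]
```

View pics/scene0.png

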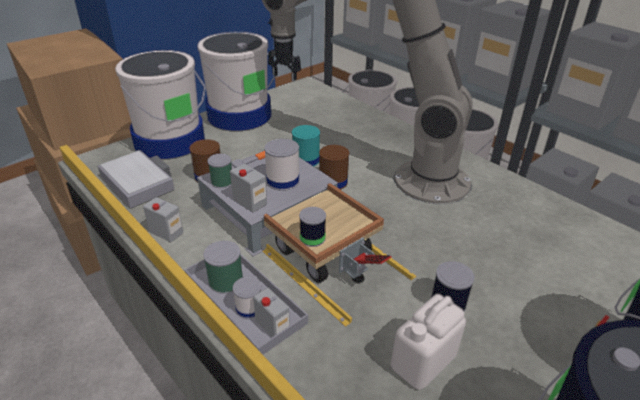

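View pics/top0.png

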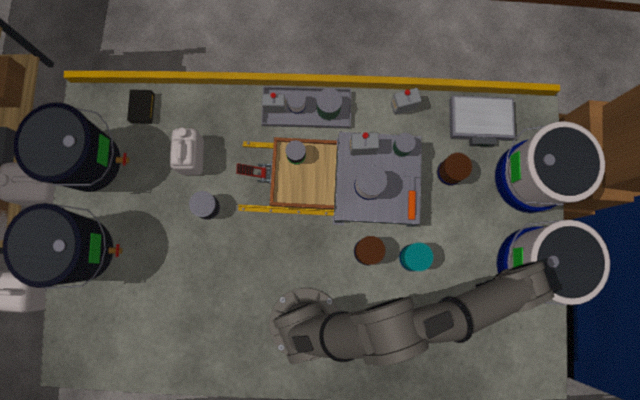

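The top view shows the shelf (335–422, 135–222), the dolly deck (272–336, 138–208), the red pedal (237–268, 165–178), and the white tin (371, 183), with up = +x and left = +y. I'll enlarge this area.

```bash
cat > h.py <<'E'
import numpy as np,cv2
def load(n): return dict(np.load(n+".npz"))
def ray(f,uv):
    K=f["intrinsics"];k=float(f["k1"]);d=(np.array(uv,float)-K[:2,2])/[K[0,0],K[1,1]]
    s=d.copy()
    for _ in range(20): s=d/(1+k*(s@s))
    T=f["camera_from_world"];R=T[:3,:3]
    return -R.T@T[:3,3], R.T@np.array([s[0],-s[1],-1])
def plane(f,uv,z):
    o,d=ray(f,uv); return o+d*(z-o[2])/d[2]
def tri(f,a,g,b):
    o,d=ray(f,a);p,e=ray(g,b)
    s=np.linalg.lstsq(np.c_[d,-e],p-o,rcond=None)[0]; A=o+s[0]*d;B=p+s[1]*e
    return (A+B)/2,np.linalg.norm(A-B)
def proj(f,P):
    T=f["camera_from_world"];c=T[:3,:3]@P+T[:3,3];s=np.array([c[0],-c[1]])/-c[2];s*=1+float(f["k1"])*(s@s)
    K=f["intrinsics"];return s*[K[0,0],K[1,1]]+K[:2,2]
E
python3 - <<'E'
from h import *
t=load("top0");s=load("scene0")
def crop(f,x0,y0,x1,y1,k,n):
    c=cv2.resize(f["color"][y0:y1,x0:x1,::-1],None,fx=k,fy=k,interpolation=cv2.INTER_CUBIC)
    for x in range(x0-x0%-20,x1,20): cv2.putText(c,str(x),(int((x-x0)*k),10),0,.35,(0,255,255)); cv2.line(c,(int((x-x0)*k),12),(int((x-x0)*k),18),(0,255,255))
    for y in range(y0-y0%-20,y1,20): cv2.putText(c,str(y),(0,int((y-y0)*k)),0,.35,(0,255,255))
    cv2.imwrite(f"pics/{n}.png",c)
crop(t,230,125,430,230,4,"ct"); crop(s,185,120,425,290,3.3,"cs")
E
```

```text
(no output)
```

View pics/ct.png

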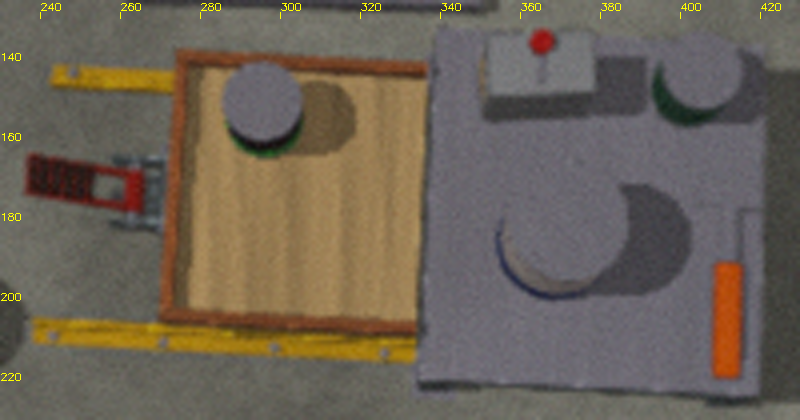

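View pics/cs.png

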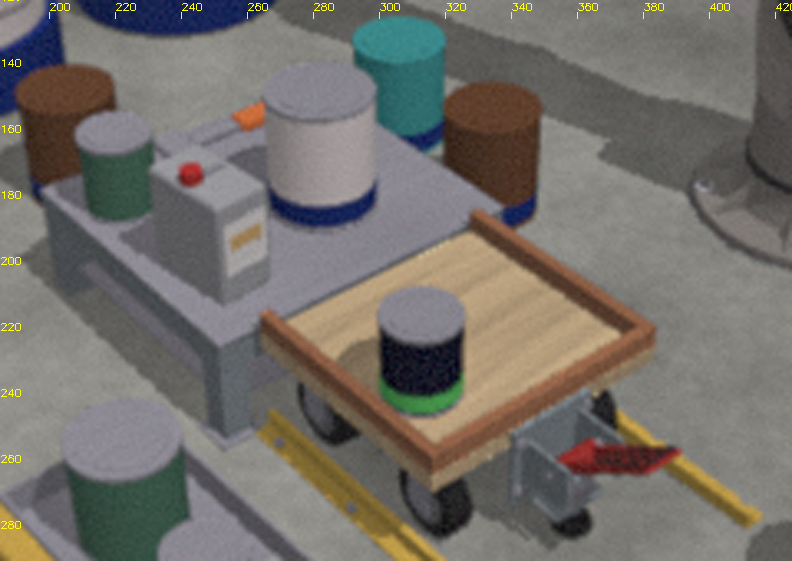

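The crops show the tin's top disk centred near (371, 183) top and (282, 148) scene. The deck lip corners are at about (274,137.5), (270,205.5), (337,141) and (334,207.5), and the pedal tread tip is at x≈236–238. The can and flat tin sit on the +x side.

```bash
python3 - <<'E'
from h import *
np.set_printoptions(precision=4,suppress=True)
t=load("top0");s=load("scene0")
T=lambda x,y:(230+x/4,125+y/4); S=lambda x,y:(185+x/3.3,120+y/3.3)
L=[plane(t,T(*p),.14) for p in((178,52),(160,322),(428,66),(417,330))]
print("lip top",*L); print("scene far corners",plane(s,S(655,325),.14),plane(s,S(432,462),.14),plane(s,S(263,312),.14),plane(s,S(480,212),.14))
print("shelf",*[plane(t,T(*p),.12) for p in((433,28),(420,382),(762,35),(763,398))])
print("shelf scene",plane(s,S(222,340),.12),plane(s,S(500,205),.12))
print("tin scene top c",plane(s,S(320.5,92),.25))
print("tin top img",plane(t,T(565,235),.25),[plane(t,T(*p),.25) for p in((628,225),(565,172),(500,235))], plane(t,T(550,298),.12))
print("tin foot scene L R B",plane(s,S(268,200),.13),plane(s,S(377,200),.13),plane(s,S(320,222),.12))
print("can top",plane(t,T(262,101),.203),plane(s,S(422,317),.203))
print("flat tin scene bot corners",plane(s,S(222,302),.12),plane(s,S(152,262),.12),plane(s,S(268,285),.12))
print("shelfcan",plane(s,S(115,133),.205),"top",plane(t,T(702,75),.205))
# pedal red mask
for f,n in((t,"t"),(s,"s")):
    h=cv2.cvtColor(f["color"],cv2.COLOR_RGB2HSV);m=((h[...,0]<6)|(h[...,0]>172))&(h[...,1]>120)&(h[...,2]>40)
    w=np.zeros_like(m)
    if n=="t": w[155:190,230:272]=1
    else: w[235:280,340:400]=1
    m=(m&w).astype(np.uint8); c=max(cv2.findContours(m,0,2)[0],key=cv2.contourArea)
    print(n,cv2.minAreaRect(c),cv2.approxPolyDP(c,1.5,True)[:,0].tolist())
# dolly yellow guides, shaft candidates
print("tip tri",tri(t,T(26,155),s,S(655,470)),tri(t,T(26,192),s,S(680,452)),tri(t,T(29,173),s,S(668,462)))
E
```

```text
lip top [0.6984 0.1332 0.14  ] [0.4402 0.1395 0.14  ] [ 0.6918 -0.1041  0.14  ] [ 0.4395 -0.0993  0.14  ]
scene far corners [0.4463 0.1427 0.14  ] [0.7097 0.143  0.14  ] [ 0.6959 -0.0996  0.14  ] [ 0.4447 -0.0868  0.14  ]
shelf [ 0.7347 -0.109   0.12  ] [ 0.3931 -0.1041  0.12  ] [ 0.7386 -0.4276  0.12  ] [ 0.3867 -0.4274  0.12  ]
shelf scene [ 0.7331 -0.1124  0.12  ] [ 0.4017 -0.1033  0.12  ]
tin scene top c [ 0.5328 -0.2175  0.25  ]
tin top img [ 0.5141 -0.2239  0.25  ] [array([ 0.5247, -0.2797,  0.25  ]), array([ 0.5708, -0.2232,  0.25  ]), array([ 0.5124, -0.1664,  0.25  ])] [ 0.476  -0.2249  0.12  ]
tin foot scene L R B [ 0.5787 -0.2495  0.13  ] [ 0.4976 -0.179   0.13  ] [ 0.5548 -0.1977  0.12  ]
can top [0.6382 0.0494 0.203 ] [0.6459 0.0579 0.203 ]
flat tin scene bot corners [ 0.7011 -0.1571  0.12  ] [ 0.7152 -0.2505  0.12  ] [ 0.654  -0.1499  0.12  ]
shelfcan [ 0.6838 -0.3469  0.205 ] top [ 0.6749 -0.3538  0.205 ]
t ((250.97999572753906, 170.63998413085938), (29.557065963745117, 10.040916442871094), 8.130102157592773) [[237, 164], [237, 173], [240, 173], [241, 169], [242, 174], [246, 174], [245, 170], [244, 173], [242, 171], [244, 165], [245, 168], [248, 167], [249, 175], [265, 177], [265, 168], [253, 166], [249, 174], [249, 166]]
s ((372.5, 258.0), (10.0, 35.0), 90.0) [[355, 259], [362, 263], [382, 262], [390, 256], [386, 256], [384, 259], [384, 256], [366, 256], [362, 253]]
tip tri (array([0.5918, 0.272 , 0.1499]), np.float64(0.0029425155455054803)) (array([0.5579, 0.2698, 0.1464]), np.float64(0.0008483905783852718)) (array([0.5749, 0.2696, 0.1463]), np.float64(0.0048587674625840335))
```

Call:
servo_tool(
  increments=[85,0,0,-0.2,-1,85,0,0,-0.2,-1,85,0,0,-0.2,-1,85,0,0,-0.2,-1,60,0,0,-0.2,-1,40,0,0,-0.2,-1,20,0,0,0,-1,0,0,0,0,-1],
)

```text
t: 0.77
tool_pos: [0.1773, -0.6515, 0.3531]
orientation: [[0.48, 0.878, 0.0], [0.878, -0.48, -0.001], [-0.001, 0.001, -1.0]]
wrist_force: [-0.7, 0.4, -1.0]
finger_gap: 0.0381
grip_force: 0.0
```

Call:
servo_tool(
  increments=[0,0,0,0,-1,0,0,0,0,-1,0,0,0,0,-1,0,0,0,0,-1,0,0,0,0,-0.9,0,0.2,0.3,0,0,0,0.25,0.4,0,0,0,0.3,0.4,0,0],
)

```text
t: 1.43
tool_pos: [0.266, -0.5925, 0.3516]
orientation: [[0.018, 1.0, -0.001], [1.0, -0.018, 0.001], [0.001, -0.001, -1.0]]
wrist_force: [1.5, -0.5, 0.7]
finger_gap: -0.0002
grip_force: 0.0
```

Call:
servo_tool(
  increments=[0,0.28,0.4,0,0,0,0.28,0.4,0,0,0,0.28,0.4,0,0,0,0.28,0.4,0,0,0,0.28,0.4,0,0,0,0.28,0.4,0,0,0,0.28,0.4,0,0,0,0.28,0.4,0,0],
)

```text
t: 2.1
tool_pos: [0.5261, -0.4159, 0.3521]
orientation: [[0.015, 1.0, -0.0], [1.0, -0.015, 0.0], [0.0, -0.0, -1.0]]
wrist_force: [0.3, -1.8, 1.4]
finger_gap: 0.0002
grip_force: 0.0
```

```bash
python3 - <<'E'
from h import *
np.set_printoptions(precision=4,suppress=True)
t=load("top0");s=load("scene0");T=lambda x,y:(230+x/4,125+y/4)
print("tread outer end",plane(t,T(27,156),.145),plane(t,T(27,194),.145),"tread inner",plane(t,T(93,165),.113),plane(t,T(93,202),.113))
print("hub",plane(t,T(125,205),.095),plane(t,T(145,212),.095),plane(t,T(130,168),.095),"cheeks",[plane(t,T(*p),.1) for p in((110,162),(112,222),(165,155),(165,230))])
print("scraper",[plane(t,T(*p),.13) for p in((713,262),(713,378),(742,262),(740,210))])
E
```

```text
tread outer end [0.5928 0.2706 0.145 ] [0.5565 0.2687 0.145 ] tread inner [0.5924 0.212  0.113 ] [0.5565 0.2103 0.113 ]
hub [0.5578 0.1816 0.095 ] [0.5515 0.1621 0.095 ] [0.5941 0.1784 0.095 ] cheeks [array([0.5984, 0.1974, 0.1   ]), array([0.54  , 0.1928, 0.1   ]), array([0.6067, 0.1448, 0.1   ]), array([0.5337, 0.1418, 0.1   ])]
scraper [array([ 0.5132, -0.3777,  0.13  ]), array([ 0.4033, -0.378 ,  0.13  ]), array([ 0.5141, -0.4054,  0.13  ]), array([ 0.5639, -0.4035,  0.13  ])]
```

Call:
servo_tool(
  increments=[0,0.4,0.06,0,0,0,0.4,0.06,0,0,0,0.4,0.06,0,0,0,0.4,0.06,0,0,0,0.4,0.06,0,0,0,0.4,0.06,0,0,0,0.4,0.06,0,0,0,0.4,0.06,0,0],
)

```text
t: 2.77
tool_pos: [0.5669, -0.1603, 0.3522]
orientation: [[0.015, 1.0, -0.0], [1.0, -0.015, 0.0], [-0.0, -0.0, -1.0]]
wrist_force: [1.2, -0.7, 0.4]
finger_gap: 0.0006
grip_force: 0.0
```

Call:
servo_tool(
  increments=[0,0.4,0,0,0,0,0.4,0,0,0,0,0.4,0,0,0,0,0.4,0,0,0,0,0.4,0,0,0,0,0.4,0,0,0,0,0.4,0,0,0,0,0.4,0,0,0],
)

```text
t: 3.43
tool_pos: [0.5706, 0.0955, 0.3522]
orientation: [[0.015, 1.0, -0.0], [1.0, -0.015, -0.0], [-0.0, -0.0, -1.0]]
wrist_force: [1.3, -1.2, -0.4]
finger_gap: 0.0002
grip_force: 0.0
```

Call:
servo_tool(
  increments=[0,0.4,0,0,0,0,0.4,0,0,0,0,0.3,0,0,0,0,0.2,0,0,0,0,0.1,0,0,0,0,0,0,0,0,0,0,0,0,0],
)

```text
t: 4.02
tool_pos: [0.5727, 0.2053, 0.352]
orientation: [[0.015, 1.0, -0.0], [1.0, -0.015, -0.0], [-0.0, -0.0, -1.0]]
wrist_force: [0.3, 0.2, -0.5]
finger_gap: 0.0002
grip_force: 0.0
```

Call:
servo_tool(
  increments=[0,0.2,0,0.3,0,0,0.2,0,0.4,0,0,0,0,0.4,0,0,0,0,0.4,0,0,0,0,0.3,0,0,0,0,0.15,0,0,0,0,0.05,0,0,0,0,0,0],
)

```text
t: 4.68
tool_pos: [0.5734, 0.2371, 0.1923]
orientation: [[0.016, 1.0, -0.0], [1.0, -0.016, -0.0], [-0.0, -0.0, -1.0]]
wrist_force: [0.5, -0.2, -0.5]
finger_gap: 0.0
grip_force: 0.0
```

Call:
servo_tool(
  increments=[0,0,0,0.04,0,0,0,0,0.04,0,0,0,0,0.04,0,0,0,0,0.04,0,0,0,0,0,0],
)

```text
t: 5.1
tool_pos: [0.5731, 0.2379, 0.1793]
orientation: [[0.015, 1.0, -0.0], [1.0, -0.015, -0.0], [-0.0, -0.0, -1.0]]
wrist_force: [-1.4, -0.7, -0.7]
finger_gap: 0.0
grip_force: 0.0
```

Call:
servo_tool(
  increments=[0,0,0,0.05,0,0,0,0,0.05,0,0,0,0,0.05,0,0,0,0,0,0],
)

```text
t: 5.43
tool_pos: [0.5728, 0.2379, 0.1666]
orientation: [[0.015, 1.0, -0.001], [1.0, -0.015, -0.0], [-0.0, -0.001, -1.0]]
wrist_force: [-0.4, 0.1, -0.7]
finger_gap: -0.0
grip_force: 0.0
```

Call:
servo_tool(
  increments=[0,0,0,0.05,0,0,0,0,0.05,0,0,0,0,0,0],
)

```text
t: 5.68
tool_pos: [0.5729, 0.2379, 0.1588]
orientation: [[0.015, 1.0, -0.001], [1.0, -0.015, -0.0], [-0.0, -0.001, -1.0]]
wrist_force: [-0.5, 0.2, 0.1]
finger_gap: 0.0001
grip_force: 0.4
```

Call:
servo_tool(
  increments=[0,0,0,0.05,0,0,0,0,0.05,0,0,0,0,0,0],
)

```text
t: 5.93
tool_pos: [0.5729, 0.2379, 0.1507]
orientation: [[0.015, 1.0, -0.001], [1.0, -0.015, -0.0], [-0.0, -0.001, -1.0]]
wrist_force: [-0.1, -0.6, 0.2]
finger_gap: 0.0
grip_force: 0.4
```

Call:
servo_tool(
  increments=[0,0,0,0.05,0,0,0,0,0.05,0,0,0,0,0,0],
)

```text
t: 6.18
tool_pos: [0.5729, 0.2379, 0.1427]
orientation: [[0.015, 1.0, -0.001], [1.0, -0.015, -0.0], [-0.0, -0.001, -1.0]]
wrist_force: [0.8, -0.4, 1.2]
finger_gap: -0.0001
grip_force: 0.4
```

```bash
python3 - <<'E'
from plant import bot
import cv2,numpy as np
f=bot.grab_frame("scene");np.savez("scene1.npz",**f)
c=cv2.resize(f["color"][215:305,320:440,::-1],None,fx=6,fy=6,interpolation=cv2.INTER_CUBIC);cv2.imwrite("pics/p1.png",c)
E
```

```text
(no output)
```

View pics/p1.png

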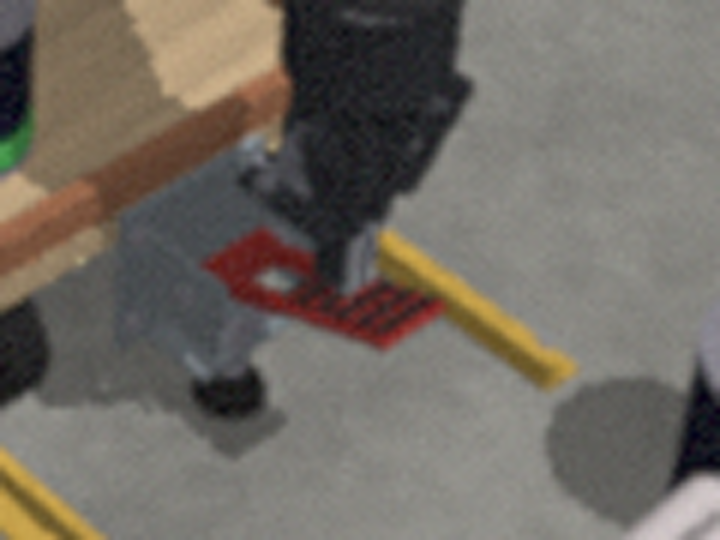

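The finger rests on the tread, at about (340, 270) in this crop, and the pedal is moving down. The rubber strips sit inboard of the red steel border. I'll keep pressing in small steps.

Call:
servo_tool(
  increments=[0,0,0,0.05,0,0,0,0,0.05,0,0,0,0,0,0],
)

```text
t: 6.48
tool_pos: [0.5732, 0.2384, 0.1352]
orientation: [[0.015, 1.0, 0.0], [1.0, -0.015, 0.001], [0.001, 0.0, -1.0]]
wrist_force: [1.1, 0.5, 5.1]
finger_gap: -0.0001
grip_force: 2.4
```

Call:
servo_tool(
  increments=[0,0,0,0.05,0,0,0,0,0.05,0,0,0,0,0,0],
)

```text
t: 6.73
tool_pos: [0.5734, 0.239, 0.1276]
orientation: [[0.015, 1.0, 0.001], [1.0, -0.015, 0.001], [0.001, 0.001, -1.0]]
wrist_force: [1.1, 2.3, 7.6]
finger_gap: 0.0001
grip_force: 3.7
```

Call:
servo_tool(
  increments=[0,0,0,0.05,0,0,0,0,0.03,0,0,0,0,0,0],
)

```text
t: 6.98
tool_pos: [0.5735, 0.2392, 0.1215]
orientation: [[0.014, 1.0, 0.001], [1.0, -0.014, 0.002], [0.002, 0.001, -1.0]]
wrist_force: [1.3, 4.4, 9.0]
finger_gap: 0.0002
grip_force: 3.9
```

Call:
servo_tool(
  increments=[0,0,0,0.04,0,0,0,0,0.02,0,0,0,0,0,0],
)

```text
t: 7.23
tool_pos: [0.5735, 0.2393, 0.1168]
orientation: [[0.014, 1.0, 0.001], [1.0, -0.014, 0.002], [0.002, 0.001, -1.0]]
wrist_force: [0.8, 4.6, 7.0]
finger_gap: 0.0003
grip_force: 3.6
```

Call:
servo_tool(
  increments=[0,0,0,0.03,0,0,0,0,0.03,0,0,0,0,0,0],
)

```text
t: 7.48
tool_pos: [0.5734, 0.2394, 0.1119]
orientation: [[0.014, 1.0, 0.001], [1.0, -0.014, 0.002], [0.002, 0.001, -1.0]]
wrist_force: [1.9, 4.8, 5.9]
finger_gap: -0.0
grip_force: 3.3
```

Call:
servo_tool(
  increments=[0,0,0,0.03,0,0,0,0,0.02,0,0,0,0,0,0],
)

```text
t: 7.73
tool_pos: [0.5732, 0.2388, 0.1076]
orientation: [[0.015, 1.0, 0.001], [1.0, -0.015, 0.001], [0.001, 0.001, -1.0]]
wrist_force: [0.9, 3.3, 4.3]
finger_gap: -0.0003
grip_force: 2.0
```

Call:
servo_tool(
  increments=[0,0,0,0.02,0,0,0,0,0.02,0,0,0,0,0,0],
)

```text
t: 7.98
tool_pos: [0.5729, 0.2376, 0.1038]
orientation: [[0.015, 1.0, -0.001], [1.0, -0.015, -0.001], [-0.001, -0.001, -1.0]]
wrist_force: [-0.3, 0.5, 1.5]
finger_gap: -0.0001
grip_force: 0.5
```

Call:
servo_tool(
  increments=[0,0,0,0.02,0,0,0,0,0,0],
)

```text
t: 8.15
tool_pos: [0.5728, 0.2374, 0.1021]
orientation: [[0.015, 1.0, -0.001], [1.0, -0.015, -0.001], [-0.001, -0.001, -1.0]]
wrist_force: [-0.7, -0.9, 0.6]
finger_gap: -0.0002
grip_force: 0.0
```

Call:
servo_tool(
  increments=[0,0,0,0.02,0,0,0,0,0,0],
)

```text
t: 8.32
tool_pos: [0.5729, 0.2377, 0.1007]
orientation: [[0.015, 1.0, -0.001], [1.0, -0.015, -0.0], [-0.0, -0.001, -1.0]]
wrist_force: [0.0, 0.3, -0.9]
finger_gap: 0.0003
grip_force: 0.0
```

Call:
servo_tool(
  increments=[0,0,0,0.02,0,0,0,0,0,0],
)

```text
t: 8.48
tool_pos: [0.5733, 0.2379, 0.0996]
orientation: [[0.015, 1.0, 0.0], [1.0, -0.015, -0.0], [-0.0, 0.0, -1.0]]
wrist_force: [-1.3, -1.3, 5.3]
finger_gap: 0.0002
grip_force: 2.8
```

Call:
servo_tool(
  increments=[0,0,0,0.01,0,0,0,0,0,0],
)

```text
t: 8.65
tool_pos: [0.5734, 0.238, 0.0993]
orientation: [[0.015, 1.0, 0.001], [1.0, -0.015, -0.0], [-0.0, 0.001, -1.0]]
wrist_force: [-2.8, -2.4, 12.2]
finger_gap: -0.0003
grip_force: 5.3
```

Stiff at the stop, so it is latched. I'll lift off and look.

Call:
servo_tool(
  increments=[0,0,0,-0.1,0,0,0,0,-0.3,0,0,0,0,-0.4,0,0,0,0,-0.4,0,0,0,0,-0.4,0,30,0,0,-0.4,0,60,0,0,-0.4,0,85,0,0,-0.4,0],
)

```text
t: 9.32
tool_pos: [0.5727, 0.238, 0.3248]
orientation: [[0.015, 1.0, 0.0], [1.0, -0.015, 0.0], [0.0, 0.0, -1.0]]
wrist_force: [-0.2, -0.3, -1.1]
finger_gap: 0.0357
grip_force: 0.0
```

```bash
python3 - <<'E'
from plant import bot
import cv2,numpy as np
f=bot.grab_frame("scene");np.savez("scene2.npz",**f)
g=bot.grab_frame("top");np.savez("top2.npz",**g)
c=cv2.resize(f["color"][225:300,330:405,::-1],None,fx=7,fy=7,interpolation=cv2.INTER_CUBIC)
d=cv2.resize(g["color"][150:190,230:280,::-1],None,fx=7,fy=7,interpolation=cv2.INTER_CUBIC)
o=np.zeros((525,875,3),np.uint8);o[:525,:525]=c;o[:280,525:875]=d;cv2.imwrite("pics/p2.png",o[:, :800])
E
```

```text
(no output)
```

View pics/p2.png

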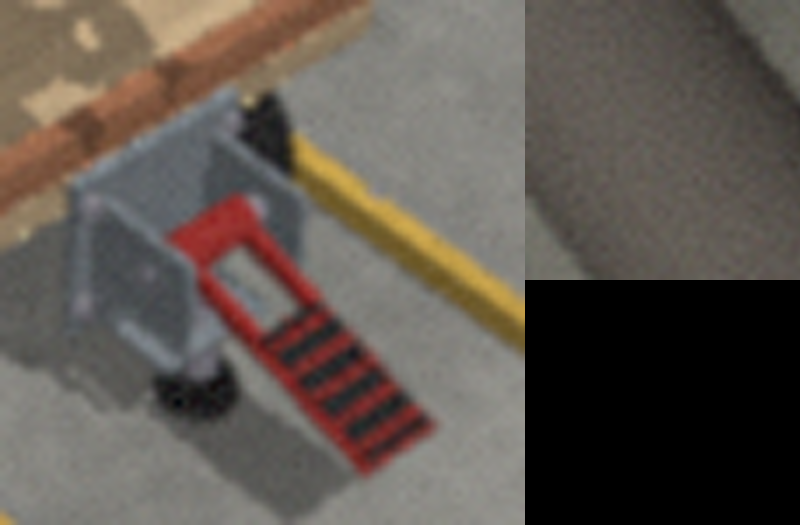

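The latched pedal slopes down, the foot is on the dock, and the rubber strips are inset from the red steel edges, which suits a side pinch. Next I'll measure the tin's foot outline, fitting a 53 mm circle in both views.

```bash
cat > tin.py <<'E'
from h import *
from scipy.optimize import least_squares
def foot(f,win,z,vert=True):
    x0,y0,x1,y1=win;h=cv2.cvtColor(f["color"],cv2.COLOR_RGB2HSV);rgb=f["color"].astype(int)
    m=(rgb[...,2]-rgb[...,0]>25)&(h[...,1]>90)
    w=np.zeros_like(m);w[y0:y1,x0:x1]=1;m=(m&w).astype(np.uint8)
    n,l,st,_=cv2.connectedComponentsWithStats(m);b=1+np.argmax(st[1:,4]);m=l==b
    P=[]
    for u in range(x0,x1):
        v=np.where(m[:,u])[0]
        if len(v): P.append(plane(f,(u,v.max()+.5),z)[:2])
    P=np.array(P)
    if len(P)>8: P=P[3:-3]
    r=least_squares(lambda c:np.hypot(*(P-c).T)-.053,P.mean(0)+[0.0,-.0],loss="soft_l1",f_scale=.002)
    return r.x,np.abs(r.fun).mean(),st[b].tolist(),len(P)
E
python3 - <<'E'
from tin import *
s=load("scene2");t=load("top0")
print(foot(s,(255,140,305,195),.12)); print(foot(t,(345,160,400,205),.12))
for f in(s,t): print(np.round(-f["camera_from_world"][:3,:3].T@f["camera_from_world"][:3,3],2))
E
```

```text
(array([ 0.52251356, -0.23380404]), np.float64(0.001510783956069393), [267, 178, 32, 11, 164], 26)
(array([ 0.49212194, -0.19057323]), np.float64(0.05033169472857557), [358, 194, 2, 2, 2], 2)
[1.34 0.85 1.05]
[ 0.2  -0.02  2.05]
```

Call:
servo_tool(
  increments=[85,-0.2,-0.03,0,0,85,-0.35,-0.03,0,0,85,-0.4,-0.03,0,0,85,-0.4,-0.03,0,0,85,-0.4,-0.03,0,0,85,-0.4,-0.03,0,0,85,-0.4,-0.03,0,0,85,-0.4,-0.03,0,0],
)

```text
t: 10.08
tool_pos: [0.5498, 0.0008, 0.3227]
orientation: [[0.015, 1.0, 0.0], [1.0, -0.015, -0.0], [-0.0, 0.0, -1.0]]
wrist_force: [1.7, -0.1, -0.5]
finger_gap: 0.0846
grip_force: 0.0
```

Call:
servo_tool(
  increments=[85,-0.4,-0.03,0,0,85,-0.4,-0.03,0,0,85,-0.4,-0.03,0,0,85,-0.4,-0.03,0,0,85,-0.4,-0.03,0,0,85,-0.4,-0.03,0,0,85,-0.4,-0.03,0,0,85,-0.4,-0.03,0,0],
)

```text
t: 10.75
tool_pos: [0.5267, -0.2548, 0.3227]
orientation: [[0.015, 1.0, -0.0], [1.0, -0.015, -0.0], [-0.0, -0.0, -1.0]]
wrist_force: [1.0, 0.5, -0.0]
finger_gap: 0.085
grip_force: 0.0
```

Call:
servo_tool(
  increments=[85,-0.4,-0.03,0,0,85,-0.4,0,0,0,85,-0.4,0,0,0,85,-0.2,0,0,1,85,0,0,0,1,85,0,0,0,1,85,0,0,0,1,85,0,0,0,1],
)

```text
t: 11.42
tool_pos: [0.5231, -0.3652, 0.3224]
orientation: [[0.497, 0.868, -0.0], [0.868, -0.497, 0.0], [0.0, -0.001, -1.0]]
wrist_force: [0.6, 0.8, -0.0]
finger_gap: 0.0849
grip_force: 0.0
```

Call:
servo_tool(
  increments=[85,0,0,0,1,85,0,0,0,1,85,0,0,0,1,85,0,0,0,1,85,0,0,0,1,85,0,0,0,1,85,0,0,0,1,85,0,0,0,1],
)

```text
t: 12.08
tool_pos: [0.5231, -0.3651, 0.3225]
orientation: [[0.969, 0.248, -0.0], [0.248, -0.969, 0.0], [-0.0, -0.0, -1.0]]
wrist_force: [-0.6, -0.1, 0.2]
finger_gap: 0.0849
grip_force: 0.0
```

Call:
servo_tool(
  increments=[85,0,0,0,1,85,0,0,0,1,85,0,0,0,0.7,85,0,0,0,0,85,0,0,0,0],
)

```text
t: 12.5
tool_pos: [0.5232, -0.3651, 0.3226]
orientation: [[1.0, -0.012, -0.0], [-0.012, -1.0, 0.0], [-0.0, -0.0, -1.0]]
wrist_force: [-0.5, -1.0, 0.3]
finger_gap: 0.0846
grip_force: 0.0
```

Call:
servo_tool(
  increments=[85,0,0,0.3,0,85,0,0,0.4,0,85,0,0,0.4,0,85,0,0,0.4,0,85,0,0,0.25,0,85,0,0,0.1,0,85,0,0,0,0],
)

```text
t: 13.08
tool_pos: [0.5225, -0.3648, 0.1729]
orientation: [[1.0, -0.012, -0.003], [-0.012, -1.0, 0.002], [-0.003, -0.002, -1.0]]
wrist_force: [-0.5, 0.1, 0.3]
finger_gap: 0.0853
grip_force: 0.0
```

Call:
servo_tool(
  increments=[85,0,-0.06,0,0,85,0,-0.06,0,0,85,0,-0.06,0,0],
)

```text
t: 13.33
tool_pos: [0.5242, -0.3508, 0.1764]
orientation: [[1.0, -0.014, 0.002], [-0.014, -1.0, -0.001], [0.002, 0.001, -1.0]]
wrist_force: [0.2, -5.1, 1.1]
finger_gap: 0.0851
grip_force: 0.0
```

Call:
servo_tool(
  increments=[85,0,-0.05,0,0,85,0,-0.05,0,0],
)

```text
t: 13.5
tool_pos: [0.524, -0.3431, 0.176]
orientation: [[1.0, -0.014, 0.002], [-0.014, -1.0, -0.001], [0.002, 0.001, -1.0]]
wrist_force: [0.5, -5.1, 0.7]
finger_gap: 0.0848
grip_force: 0.0
```

Call:
servo_tool(
  increments=[85,0,-0.07,0,0,85,0,-0.07,0,0,85,0,-0.07,0,0,85,0,-0.07,0,0,85,0,-0.07,0,0,85,0,-0.07,0,0,85,0,-0.07,0,0,85,0,-0.07,0,0],
)

```text
t: 14.17
tool_pos: [0.5244, -0.2982, 0.1756]
orientation: [[1.0, -0.014, 0.001], [-0.014, -1.0, -0.001], [0.001, 0.001, -1.0]]
wrist_force: [0.3, -4.8, 2.4]
finger_gap: 0.0853
grip_force: 1.0
```

Call:
servo_tool(
  increments=[85,0,-0.07,0,0,85,0,-0.07,0,0,85,0,-0.07,0,0,85,0,-0.07,0,0,85,0,-0.07,0,0,85,0,-0.05,0,0,85,0,-0.02,0,0,85,0,0,0,0],
)

```text
t: 14.83
tool_pos: [0.5249, -0.2642, 0.1752]
orientation: [[1.0, -0.014, 0.001], [-0.014, -1.0, -0.0], [0.001, 0.0, -1.0]]
wrist_force: [0.7, -4.1, 0.9]
finger_gap: 0.0853
grip_force: 0.7
```

```bash
python3 - <<'E'
from plant import bot
import numpy as np
from tin import *
f=bot.grab_frame("scene");np.savez("scene3.npz",**f)
print(foot(f,(255,140,340,225),.12),bot.observe()["tool_pos"])
cv2.imwrite("pics/s3.png",cv2.resize(f["color"][110:290,190:430,::-1],None,fx=3,fy=3,interpolation=cv2.INTER_CUBIC))
E
```

```text
(array([ 0.38203335, -0.30954796]), np.float64(0.0012153073755983086), [293, 140, 27, 17, 260], 21) [ 0.52481003 -0.26432255  0.17505686]
```

View pics/s3.png

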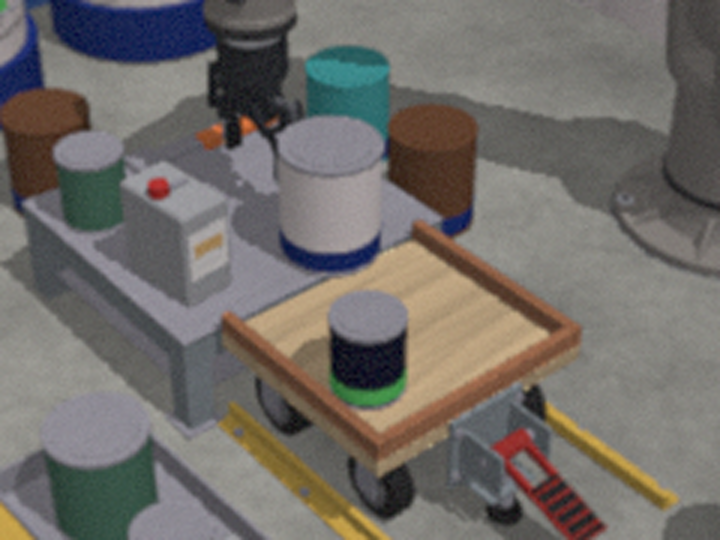

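The tin is upright at the shelf edge, its foot at crop (330, 262). The mask caught the turquoise tin, so I'll re-window it.

```bash
python3 - <<'E'
from tin import *
f=load("scene3");t=load("scene2")
print(foot(f,(278,183,320,205),.12),foot(t,(262,174,300,192),.12))
E
```

```text
(array([ 0.5211231 , -0.14768436]), np.float64(0.00141150987070808), [284, 189, 32, 12, 169], 26) (array([ 0.52251356, -0.23380404]), np.float64(0.001510783956069393), [267, 178, 32, 11, 164], 26)
```

Call:
servo_tool(
  increments=[85,0,-0.06,0,0,85,0,-0.07,0,0,85,0,-0.07,0,0,85,0,-0.07,0,0,85,0,-0.07,0,0,85,0,-0.07,0,0,85,0,-0.07,0,0,85,0,-0.07,0,0],
)

```text
t: 15.55
tool_pos: [0.5253, -0.2199, 0.1747]
orientation: [[1.0, -0.014, -0.0], [-0.014, -1.0, 0.0], [-0.0, -0.0, -1.0]]
wrist_force: [-0.5, -4.2, 0.9]
finger_gap: 0.0852
grip_force: 1.5
```

Call:
servo_tool(
  increments=[85,0,-0.07,0,0,85,0,-0.07,0,0,85,0,-0.07,0,0,85,0,-0.07,0,0,85,0,-0.07,0,0,85,0,-0.07,0,0,85,0,-0.07,0,0,85,0,-0.07,0,0],
)

```text
t: 16.22
tool_pos: [0.5259, -0.1751, 0.1747]
orientation: [[1.0, -0.014, -0.0], [-0.014, -1.0, 0.0], [-0.0, -0.0, -1.0]]
wrist_force: [-0.4, -4.3, 1.2]
finger_gap: 0.0849
grip_force: 1.5
```

Call:
servo_tool(
  increments=[85,0,-0.07,0,0,85,0,-0.07,0,0,85,0,-0.07,0,0,85,0,-0.07,0,0,85,0,-0.07,0,0,85,0,-0.07,0,0,85,0,-0.07,0,0,85,0,-0.07,0,0],
)

```text
t: 16.88
tool_pos: [0.5266, -0.1303, 0.1747]
orientation: [[1.0, -0.014, -0.0], [-0.014, -1.0, 0.0], [-0.0, -0.0, -1.0]]
wrist_force: [-0.7, -5.0, 0.6]
finger_gap: 0.0848
grip_force: 1.5
```

```bash
python3 - <<'E'
from plant import bot
from tin import *
f=bot.grab_frame("scene");np.savez("scene4.npz",**f)
print(foot(f,(295,195,355,235),.118),bot.observe()["tool_pos"])
cv2.imwrite("pics/s4.png",cv2.resize(f["color"][110:290,190:430,::-1],None,fx=3,fy=3,interpolation=cv2.INTER_CUBIC))
E
```

```text
(array([ 0.52507043, -0.01876805]), np.float64(0.0008578870664794237), [326, 210, 18, 11, 89], 12) [ 0.52662822 -0.12902113  0.17469669]
```

View pics/s4.png

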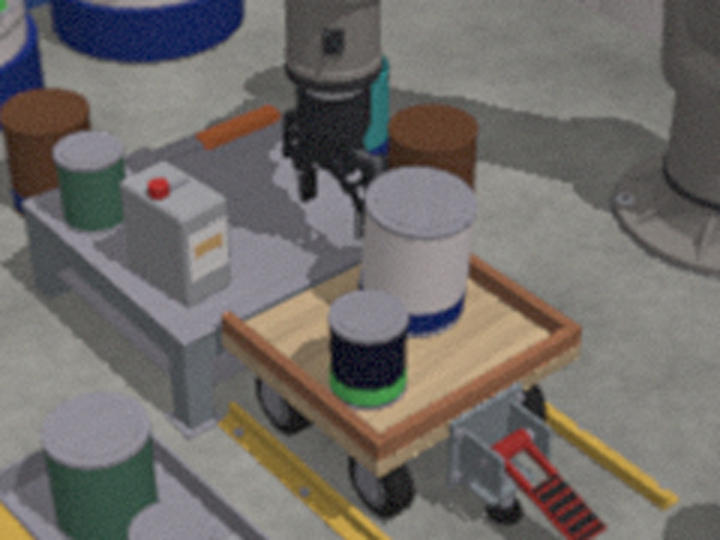

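The tin is upright on the deck, at crop (420, 250), about 95 mm short of the lip. I'll push on, slowing near the end.

Call:
servo_tool(
  increments=[85,0,-0.07,0,0,85,0,-0.07,0,0,85,0,-0.07,0,0,85,0,-0.07,0,0,85,0,-0.07,0,0,85,0,-0.07,0,0,85,0,-0.07,0,0,85,0,-0.07,0,0],
)

```text
t: 17.6
tool_pos: [0.5272, -0.0855, 0.1747]
orientation: [[1.0, -0.014, -0.0], [-0.014, -1.0, 0.0], [-0.0, -0.0, -1.0]]
wrist_force: [-0.2, -5.1, 1.5]
finger_gap: 0.0851
grip_force: 1.5
```

Call:
servo_tool(
  increments=[85,0,-0.07,0,0,85,0,-0.07,0,0,85,0,-0.07,0,0,85,0,-0.06,0,0,85,0,-0.05,0,0,85,0,-0.03,0,0,85,0,-0.03,0,0],
)

```text
t: 18.18
tool_pos: [0.5276, -0.0555, 0.1747]
orientation: [[1.0, -0.014, -0.0], [-0.014, -1.0, 0.0], [-0.0, -0.0, -1.0]]
wrist_force: [1.0, -4.6, 0.7]
finger_gap: 0.0849
grip_force: 1.5
```

Call:
servo_tool(
  increments=[85,0,-0.02,0,0,85,0,-0.02,0,0,85,0,-0.02,0,0],
)

```text
t: 18.43
tool_pos: [0.5277, -0.0509, 0.1747]
orientation: [[1.0, -0.014, -0.0], [-0.014, -1.0, 0.0], [-0.0, -0.0, -1.0]]
wrist_force: [-0.7, -4.9, 0.5]
finger_gap: 0.0849
grip_force: 1.5
```

Call:
servo_tool(
  increments=[85,0,-0.02,0,0,85,0,-0.02,0,0],
)

```text
t: 18.6
tool_pos: [0.5277, -0.0477, 0.1747]
orientation: [[1.0, -0.015, -0.0], [-0.015, -1.0, 0.0], [-0.0, -0.0, -1.0]]
wrist_force: [0.3, -4.7, 0.0]
finger_gap: 0.0851
grip_force: 1.5
```

Call:
servo_tool(
  increments=[85,0,-0.02,0,0,85,0,-0.02,0,0,85,0,-0.02,0,0],
)

```text
t: 18.85
tool_pos: [0.528, -0.0432, 0.1749]
orientation: [[1.0, -0.015, 0.0], [-0.015, -1.0, -0.0], [0.0, 0.0, -1.0]]
wrist_force: [0.1, -14.3, 8.4]
finger_gap: 0.0851
grip_force: 4.9
```

Call:
servo_tool(
  increments=[85,0,-0.02,0,0,85,0,-0.02,0,0],
)

```text
t: 19.02
tool_pos: [0.5286, -0.0419, 0.1757]
orientation: [[1.0, -0.017, 0.002], [-0.017, -1.0, -0.002], [0.002, 0.002, -1.0]]
wrist_force: [-1.0, -22.7, 16.7]
finger_gap: 0.0853
grip_force: 7.9
```

Call:
servo_tool(
  increments=[85,0,-0.02,0,0],
)

```text
t: 19.1
tool_pos: [0.5287, -0.0406, 0.1758]
orientation: [[1.0, -0.017, 0.002], [-0.017, -1.0, -0.002], [0.002, 0.002, -1.0]]
wrist_force: [-1.1, -22.0, 14.7]
finger_gap: 0.0852
grip_force: 7.8
```

Call:
servo_tool(
  increments=[85,0,-0.02,0,0],
)

```text
t: 19.18
tool_pos: [0.5287, -0.0391, 0.1758]
orientation: [[1.0, -0.017, 0.002], [-0.017, -1.0, -0.002], [0.002, 0.002, -1.0]]
wrist_force: [-1.5, -22.2, 14.7]
finger_gap: 0.0848
grip_force: 7.7
```

Call:
servo_tool(
  increments=[85,0,0.03,0,0,85,0,0.1,0,0,85,0,0.2,0,0,85,0,0.1,0,0],
)

```text
t: 19.52
tool_pos: [0.5273, -0.0719, 0.1746]
orientation: [[1.0, -0.014, -0.0], [-0.014, -1.0, 0.0], [-0.0, -0.0, -1.0]]
wrist_force: [-0.8, -0.1, -0.1]
finger_gap: 0.0852
grip_force: 0.0
```

```bash
python3 - <<'E'
from plant import bot
from tin import *
f=bot.grab_frame("scene");np.savez("scene5.npz",**f)
print(foot(f,(335,205,380,250),.118),bot.observe()["tool_pos"],bot.observe()["wrist_force"])
cv2.imwrite("pics/s5.png",cv2.resize(f["color"][130:290,250:410,::-1],None,fx=3.75,fy=3.75,interpolation=cv2.INTER_CUBIC))
E
```

```text
(array([0.53245844, 0.06213671]), np.float64(0.0017433201785100431), [335, 224, 30, 12, 132], 24) [ 0.52720287 -0.07314445  0.17459212] [-0.58896179 -2.63961619  0.51830146]
```

View pics/s5.png

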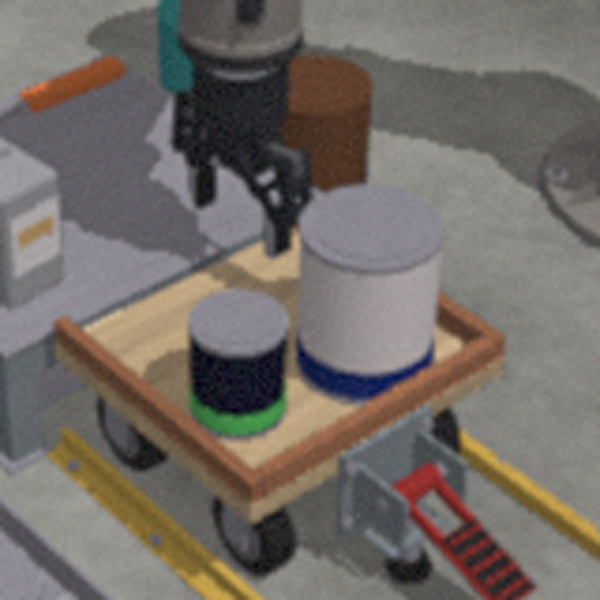

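The tin stands upright against the end lip, its foot touching the lip near crop (380, 390), and the pedal is still down. I'll measure seating and any dolly shift.

```bash
python3 - <<'E'
from h import *
a=load("scene4");f=load("scene5");S=lambda x,y:(249.63+x/3.75,129.63+y/3.75)
c=plane(f,S(371,229),.248)
p=plane(f,S(504,337),.14);q=plane(f,S(250,489),.14)
u=(q-p)[:2]/np.linalg.norm((q-p)[:2]);n=np.array([-u[1],u[0]]);
print("tin",c,"corners",p,q,np.linalg.norm(q-p),"dist to outer",n@(p-c)[:2],"along from -x corner",u@(c-p)[:2])
for n_,w in(("lip+pedal",(340,240,395,290)),("shelf can side",(200,170,250,230))):
    x0,y0,x1,y1=w;g=[cv2.cvtColor(k["color"],cv2.COLOR_RGB2GRAY)[y0:y1,x0:x1].astype(np.float32) for k in(load("scene3"),a,f)]
    print(n_,[np.round(cv2.phaseCorrelate(g[i],g[j],cv2.createHanningWindow(g[0].shape[::-1],cv2.CV_32F)),3) if 0 else cv2.phaseCorrelate(g[i],g[j],cv2.createHanningWindow(g[0].shape[::-1],cv2.CV_32F)) for i,j in((0,1),(1,2))])
E
```

```text
tin [0.53484018 0.08058949 0.248     ] corners [0.44857274 0.1468845  0.14      ] [0.70899889 0.143761   0.14      ] 0.2604448778148963 dist to outer 0.0652556390208004 along from -x corner 0.08705630747308718
lip+pedal [((0.03706814300493022, -0.008500335311378393), 0.9489931968053182), ((0.9048818645783427, 0.3973366452662823), 1.0808952620824177)]
shelf can side [((-0.0218564851829548, 0.00035532266781856947), 1.0338676687876382), ((0.03234929768921546, 0.07539930424816177), 0.7101460762023926)]
```

The tin is seated (65 mm from the lip's outer face, 87 mm from the -x corner) and the dolly has shifted only about 3 mm. Now to the pedal.

Call:
servo_tool(
  increments=[85,0,0.1,-0.3,0,85,0,0,-0.4,0,85,0,0,-0.4,0,85,0,0,-0.4,0,85,0,0,-0.4,0,85,0,0,-0.1,-0.7,85,0,0,0,-1,85,0,0,0,-1],
)

```text
t: 20.23
tool_pos: [0.5276, -0.0781, 0.3357]
orientation: [[0.966, 0.258, 0.002], [0.258, -0.966, 0.0], [0.002, 0.0, -1.0]]
wrist_force: [0.6, 0.9, -0.1]
finger_gap: 0.0853
grip_force: 0.0
```

Call:
servo_tool(
  increments=[85,0,0,0,-1,85,0,0,0,-1,85,0,0,0,-1,85,0,0,0,-1,85,0,0,0,-1,85,0,0,0,-1,85,0,0,0,-1,85,0,0,0,-1],
)

```text
t: 20.9
tool_pos: [0.5273, -0.0782, 0.3346]
orientation: [[0.488, 0.873, -0.0], [0.873, -0.488, 0.001], [0.0, -0.0, -1.0]]
wrist_force: [0.9, -0.2, -0.2]
finger_gap: 0.0851
grip_force: 0.0
```

Call:
servo_tool(
  increments=[85,0,0,0,-1,85,0,0,0,-1,85,0,0,0,-1,85,0,0,0,-1,85,0,0,0,-1,85,0.2,0,0,0,85,0.35,0,0,0,85,0.4,0,0,0],
)

```text
t: 21.57
tool_pos: [0.5283, -0.0027, 0.3346]
orientation: [[0.017, 1.0, -0.0], [1.0, -0.017, 0.0], [0.0, -0.0, -1.0]]
wrist_force: [0.9, 0.2, -0.5]
finger_gap: 0.085
grip_force: 0.0
```

Call:
servo_tool(
  increments=[85,0.4,0.05,0,0,85,0.4,0.1,0,0,85,0.4,0.1,0,0,85,0.4,0.1,0,0,85,0.4,0.1,0,0,85,0.4,0.1,0,0,85,0.2,0,0,0,85,0,0,0,0],
)

```text
t: 22.23
tool_pos: [0.5745, 0.2097, 0.3342]
orientation: [[0.009, 1.0, -0.001], [1.0, -0.009, 0.002], [0.002, -0.001, -1.0]]
wrist_force: [-1.0, 0.8, 0.0]
finger_gap: 0.0854
grip_force: 0.0
```

Call:
servo_tool(
  increments=[85,0.2,0,0.2,0,85,0.26,0,0.4,0,85,0,0,0.4,0,85,0,0,0.4,0,85,0,0,0.4,0,85,0,0,0.4,0,75,0,0,0.4,0,65,0,0,0.2,0],
)

```text
t: 22.9
tool_pos: [0.5744, 0.2401, 0.107]
orientation: [[0.015, 1.0, -0.004], [1.0, -0.015, -0.001], [-0.001, -0.004, -1.0]]
wrist_force: [-0.2, -0.5, 0.0]
finger_gap: 0.0654
grip_force: 0.0
```

Call:
servo_tool(
  increments=[60,0,0,0.15,0,60,0,0,0.15,0,56,0,0,0.1,0,52,0,0,0,0,52,0,0,0,0],
)

```text
t: 23.32
tool_pos: [0.5764, 0.2414, 0.0792]
orientation: [[0.015, 1.0, 0.0], [1.0, -0.015, 0.0], [0.0, 0.0, -1.0]]
wrist_force: [1.1, -0.2, 0.3]
finger_gap: 0.052
grip_force: 0.0
```

Call:
servo_tool(
  increments=[49,0,0,0,0,46,0,0,0,0,44,0,0,0,0,43,0,0,0,0],
)

```text
t: 23.65
tool_pos: [0.5764, 0.2413, 0.0793]
orientation: [[0.015, 1.0, 0.001], [1.0, -0.015, 0.0], [0.0, 0.001, -1.0]]
wrist_force: [0.2, 0.1, -0.1]
finger_gap: 0.0431
grip_force: 0.0
```

Call:
servo_tool(
  increments=[43,0.05,0,0.08,0,42,0,0,0.02,0,41,0,0,0,0,41,0,0,0,0],
)

```text
t: 23.98
tool_pos: [0.576, 0.2453, 0.0704]
orientation: [[0.015, 1.0, -0.0], [1.0, -0.015, -0.0], [-0.0, -0.0, -1.0]]
wrist_force: [-0.4, 0.2, 0.3]
finger_gap: 0.0412
grip_force: 0.0
```

Call:
servo_tool(
  increments=[40,0,0,0,0,40,0,0,0,0],
)

```text
t: 24.15
tool_pos: [0.5762, 0.2453, 0.0707]
orientation: [[0.015, 1.0, -0.0], [1.0, -0.015, 0.0], [0.0, -0.0, -1.0]]
wrist_force: [0.9, 1.4, -2.0]
finger_gap: 0.04
grip_force: 1.9
```

Call:
servo_tool(
  increments=[39.5,0,0,0,0,39.5,0,0,0,0],
)

```text
t: 24.32
tool_pos: [0.5762, 0.2453, 0.0708]
orientation: [[0.015, 1.0, 0.0], [1.0, -0.015, 0.0], [0.0, 0.0, -1.0]]
wrist_force: [0.6, 1.7, -1.5]
finger_gap: 0.0398
grip_force: 11.7
```

Gripping at about 12 N. Now I'll lift along the arc.

Call:
servo_tool(
  increments=[39.5,0.01,0,-0.03,0,39.5,0.01,0,-0.03,0],
)

```text
t: 24.48
tool_pos: [0.5762, 0.2466, 0.0756]
orientation: [[0.015, 1.0, -0.0], [1.0, -0.015, -0.0], [-0.0, -0.0, -1.0]]
wrist_force: [-0.2, -1.2, -1.3]
finger_gap: 0.0397
grip_force: 11.7
```

Call:
servo_tool(
  increments=[39.5,0.01,0,-0.03,0,39.5,0.01,0,-0.03,0],
)

```text
t: 24.65
tool_pos: [0.5763, 0.248, 0.0807]
orientation: [[0.015, 1.0, -0.0], [1.0, -0.015, -0.001], [-0.001, -0.0, -1.0]]
wrist_force: [-1.6, -4.3, 1.7]
finger_gap: 0.04
grip_force: 11.9
```

Call:
servo_tool(
  increments=[39.5,0.01,0,-0.03,0,39.5,0.01,0,-0.03,0],
)

```text
t: 24.82
tool_pos: [0.5764, 0.2494, 0.0856]
orientation: [[0.016, 1.0, 0.0], [1.0, -0.016, -0.001], [-0.001, 0.0, -1.0]]
wrist_force: [-0.7, -5.5, 5.2]
finger_gap: 0.0395
grip_force: 12.1
```

Call:
servo_tool(
  increments=[39.5,0,0,-0.05,0,39.5,0,0,-0.05,0,39.5,0,0,-0.05,0,39.5,0,0,-0.05,0],
)

```text
t: 25.15
tool_pos: [0.5764, 0.2498, 0.1019]
orientation: [[0.015, 1.0, 0.0], [1.0, -0.015, -0.0], [-0.0, 0.0, -1.0]]
wrist_force: [-0.9, -4.5, 4.7]
finger_gap: 0.0395
grip_force: 12.7
```

Call:
servo_tool(
  increments=[39.5,-0.01,0,-0.05,0,39.5,-0.01,0,-0.05,0,39.5,-0.02,0,-0.05,0,39.5,-0.02,0,-0.05,0],
)

```text
t: 25.48
tool_pos: [0.5761, 0.2455, 0.1175]
orientation: [[0.015, 1.0, 0.0], [1.0, -0.015, 0.001], [0.001, 0.0, -1.0]]
wrist_force: [0.4, -0.6, -1.6]
finger_gap: 0.0397
grip_force: 12.9
```

Call:
servo_tool(
  increments=[39.5,-0.02,0,-0.05,0,39.5,-0.03,0,-0.05,0],
)

```text
t: 25.65
tool_pos: [0.576, 0.2414, 0.1255]
orientation: [[0.015, 1.0, -0.0], [1.0, -0.015, 0.0], [0.0, -0.0, -1.0]]
wrist_force: [0.5, 0.0, -1.1]
finger_gap: 0.0398
grip_force: 13.3
```

Call:
servo_tool(
  increments=[39.5,-0.03,0,-0.05,0,39.5,-0.02,0,-0.03,0,40,0,0,0,0,42,0,0,0,0,46,0,0,0,0,55,0,0,0,0,65,0,0,0,0,75,0,0,0,0],
)

```text
t: 26.32
tool_pos: [0.5761, 0.2374, 0.1316]
orientation: [[0.015, 1.0, 0.0], [1.0, -0.015, 0.0], [0.0, 0.0, -1.0]]
wrist_force: [0.6, -0.1, 0.9]
finger_gap: 0.074
grip_force: 0.0
```

Call:
servo_tool(
  increments=[80,0,0,-0.1,0,80,0,0,-0.3,0,80,0,0,-0.4,0,80,0,0,-0.4,0,80,0.3,0,-0.4,0,80,0.3,0,-0.4,0,80,0.3,0,0,0,80,0,0,0,0],
)

```text
t: 26.98
tool_pos: [0.5764, 0.3148, 0.2948]
orientation: [[0.01, 1.0, 0.003], [1.0, -0.01, 0.004], [0.004, 0.003, -1.0]]
wrist_force: [-1.1, 0.3, -0.3]
finger_gap: 0.08
grip_force: 0.0
```

```bash
python3 - <<'E'
from plant import bot
from tin import *
f=bot.grab_frame("scene");np.savez("scene6.npz",**f)
print(foot(f,(335,205,380,250),.118),bot.observe()["tool_pos"],bot.observe()["wrist_force"])
cv2.imwrite("pics/s6.png",cv2.resize(f["color"][130:290,250:410,::-1],None,fx=3.75,fy=3.75,interpolation=cv2.INTER_CUBIC))
E
```

```text
(array([0.53306693, 0.06006248]), np.float64(0.0020610643985416845), [335, 225, 29, 11, 126], 23) [0.57642085 0.3122922  0.29326782] [ 0.06682158 -0.92226492 -0.52172261]
```

View pics/s6.png

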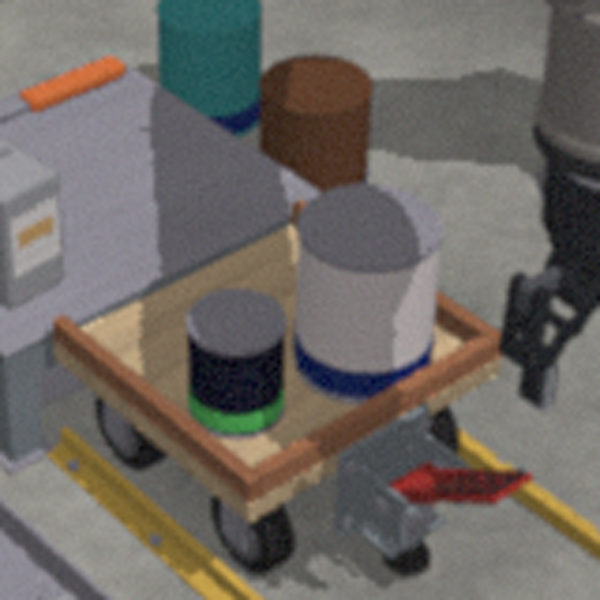

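The pedal is up at crop (460, 485), the foot is off the dock, the tin stands against the lip, the dolly is at the shelf, and the arm is clear. I'll let it settle briefly and hand in.

Call:
servo_tool(
  increments=[80,0,0,-0.1,0,80,0,0,0,0,80,0,0,0,0,80,0,0,0,0,80,0,0,0,0,80,0,0,0,0],
)

```text
t: 27.53
tool_pos: [0.5772, 0.3088, 0.2994]
orientation: [[0.016, 1.0, -0.0], [1.0, -0.016, -0.0], [-0.0, -0.0, -1.0]]
wrist_force: [-0.1, 0.3, 0.2]
finger_gap: 0.0802
grip_force: 0.0
```

```bash
python3 -c "
from plant import bot
print(bot.job_done())"
```

```text
the job is handed in; nothing more can be done
None
```

The job is handed in at about 27.5 s with no verdict returned: the pedal latched, the tin was slid against the end lip, and the pedal was flicked back up with the dolly about 3 mm from where it stood; against the lip the wrist briefly read 22–23 N sideways plus 15–17 N upward (about 27 N combined against the tin's 25 N limit), and no failure was reported.

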